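# Snap the plaster spatula into the spring clips of its sloping rack

### The arm

A 6-joint arm with a two-finger parallel gripper is mounted at the origin on a cart in front of the work surface, level with it; the furniture and walls round the work are solid. World frame = base frame: x ahead of the robot, y to its left, z up, the work surface at z = 0. Lengths are in m, angles in rad, forces in N, time in s.
With the tool pointing down it reaches from about 0.325 to 0.9 m from the base axis. Payload 6.1 kg.
Tool frame: the origin (TCP) lies at the very end of the fingers, on their centre line; the grasp point (between the pads) lies 19 mm behind it; z points along the fingers, y is the line along which they close (so a half turn about z gives the same grasp; the last joint's range is limited). The gripper opens to 85 mm and grips with 20 to 120 N. Pads are 22 mm wide; open, the fingers measure 114 mm over their backs; the gripper's body (76 mm by 85 mm) begins 54 mm behind the grasp point. The pads swing forward as they close: fully open they stand 13 mm farther back than shut.
Start: joints at [-0.126, 0.22, 1.526, -0, 1.395, -0.126], TCP at [0.625, -0, 0.202] pointing down, gripper open.
Joint ranges: [-2.98, 2.98], [-0.91, 2.08], [0.09, 2.57], [-1.24, 4.39], [0.2, 2.65], [-2.68, 2.68]. Speed limits (rad/s): [2.57, 2.57, 3.01, 3.14, 3.14, 3.14].

### API

Orientations are given as a unit quaternion [w, x, y, z].
In Python, from cell import bot gives the robot as it stands. The module is installed in compiled form; this text tells all that it offers.
- The arm moves only by the tool play_rows, never from a script. Its argument "plan" is a list of rows, each a list of 4 numbers: the shift along the tool's x, y, z in mm, then the turn about the tool's z in degrees. A call has 1 to 8 rows; each row shifts and turns the commanded pose from where the row before left it, along the tool's axes as they then stand; what a row does not reach is not made up. A row lasts 1/12 s, in which the tool goes at most 41.7 mm and 7.16 degrees, less where a joint would pass 70% of its speed; a pose out of reach is approached as far as the arm can. A call with a gripper value outside its range is refused whole. "hand" is the finger opening in mm, from 0 to 85.4, set as the call begins (left out, the last holds). The fingers move at their own pace and stop on an object; the grip force is fixed at half the most. Time passes only in rows, so rows that do not move let the fingers close. It gives the time, the measured TCP pose, the force, the opening and the grip force at its end, in the units of the state.
- bot.get_state(): the state, without advancing time (a new reading comes with each control period).
- bot.get_image(name): name is "scene" or "side" or "wrist"; returns (picture, depth): 384x512x3 uint8, blue, green, red; 384x512 float32, m along the optical axis (not along the pixel's ray), 0 where there is no reading.
- bot.calibration(name): a dict with "fx", "fy", "cx", "cy" (pixels), "D" ([k1, k2, p1, p2, k3] as OpenCV has them; the pictures are not rectified), "rvec" (rotation vector, rad) and "tvec" (3), from world to camera coordinates, as OpenCV has them; the wrist camera has in their place "hand_eye" (4x4, takes a point from camera to tool coordinates, whose origin is the TCP and whose axes are the flange's). Camera axes: x right, y down, z forward; pixel columns grow to the right and rows downward; lengths in m; the calibration is good to about 2 mm. A picture is of the moment at which its call begins: read the wrist's pose just before it. calibration takes no time and is no camera call.
- bot.close_job(): hands the job in; it is judged then, once.
The state is a dict: "clock": time; "qpos": joint angles; "joint_velocities": joint speeds; "tau": joint torques, N m; "eef_pos": TCP position; "ee_rot": TCP orientation; "contact_force": force on the tool from outside, world axes, zero at the start; "wrist_torque": the same for the moment, N m; "width": finger opening in m; "grip_force": force on a finger pad.
Only numpy, scipy, OpenCV 4.12 (cv2) and the standard library are available. Lean on these libraries where they do the work, as an engineer would, in place of code of your own. Each camera call takes 0.05 s, during which the arm holds its last target. There are 200 camera calls.

### The job

Put the blue-handled plaster spatula away in its sloping rack: lay its handle across both spring clips, with the middle of the handle midway between them and the blade towards the front edge of the worktop, and press it in square to the sloping board until both clips have snapped shut over it and it lies fully home. The clip bar is locked at a different height each time, so press by feel, and never load the rack with more than 60 N. Do not shift the blue mixing bowl, the jar with the blue lid or the yellow plaster cast, and let go of the spatula at the end.

Things in the scene. Friction and masses are not known exactly. Their poses are not given: they have to be found in the camera images.
- handle (a point): Centre of the spatula's handle, half-way up. The spatula lies flat on the worktop: a rigid blue handle 124 mm long (its x), 18 mm wide (its y), 12 mm thick (its z, up), with black grip grooves and a steel ferrule, then a steel blade 76 mm long, 24 mm wide, 2.5 mm thick towards its +x. About 90 g (varies).
- handle_tail (a point): Point on the handle's centre line 42 mm from the middle towards the free end (its -x); lies in clip 2 when the spatula is put away. Round the spatula: a wall pier, room-high, fills the space left of y = 0.34 m from x = 0.447 m on, also in the way of a hand that comes from the far left; the plaster vibrator stands to the right, from x = 0.52 m on.
- handle_neck (a point): Point on the handle's centre line 42 mm from the middle towards the blade (its +x); lies in clip 1 when the spatula is put away.
- seat (a point): Where the handle's centre would finally lie if the clip bar stood at its lowest: midway between the clips. Its z is square to the sloping board and points out of it, 0.56 rad (32 degrees) from vertical; the bar is locked somewhere 0 to 14 mm higher along z, not measured. Its y runs level through both clips; the blade goes towards -y. Its x points up the slope.
- rack: Sloping rack: grey foot 110 x 150 mm, white board 100 x 150 mm, above it a metal clip bar with two clips 42 mm either side of its middle, each with a black seat. Origin under the middle of the foot, on the worktop. Only the bar, 20 mm below the seats, lies under the free 70 mm of handle between the clips. Pressing on the seats is rigid; the springs' pinch adds about 10 N to the rack's load.
- mixing_bowl_blue: Bystander: blue mixing bowl, 100 mm across, 60 mm high; origin under its centre.
- jar_pumice: Bystander: white jar with a blue lid, 58 mm across, 70 mm high; origin under its centre.
- cast_a: Bystander: yellow plaster cast, 59 x 72 x 27 mm; origin under its centre.
- leaf_1a (a joint): One of two hinged spring-steel leaves of clip 1 (at seat y = -42 mm), on the up-slope side; opening angle in rad: 0 shut, about 0.05 while the handle spreads it; it springs shut when the handle snaps in. Each clip is 14 mm wide. Lips 12.6 to 14.2 mm above the clip's seat leave a gap of 14.6 mm for the 18 mm handle; above them the mouth flares to 28 mm wide at 25 mm.
- leaf_1b (a joint): The down-slope leaf of clip 1, in the same way. The handle's bottom edges meet the flared mouth when the handle is 17 mm short of home; each clip then resists with about 4 to 10 N, and catches the handle only in the last 2 mm; a clip that has not snapped leaves that end of the handle standing up.
- leaf_2a (a joint): The up-slope leaf of clip 2 (at seat y = +42 mm); opening angle in rad, 0 shut.
- leaf_2b (a joint): The down-slope leaf of clip 2; opening angle in rad, 0 shut.

How it is judged:
By the outcome, as a careful person would: the job done as asked, in the order asked, and still so for the second after the job is handed in, with the robot touching nothing.
It also fails if it takes over 58 s, if anything falls off the work surface, if the arm or the gripper's body presses on something with over 40 N, if the wrist force passes 120 N, or if a joint passes its speed limit or range.

## Working session

There is one attempt and no reset: what is moved stays moved. The work goes in short steps, Python scripts to look and compute and a tool call to move; the robot and the scene stay as the last step left them, time stands still between calls to the robot, and variables do not carry over. Pictures are saved under pics/ and viewed, at most 10 in all, crops included, and the job is handed in when it is done.

Besides the shell and the picture viewer there is one more tool, called after "Call:" as a command line: name --pt "numbers of a row" for each row, then --argument value for the rest. play_rows: Moves the arm, as the interface text tells. Its arguments: {"type":"object","properties":{"plan":{"type":"array"},"hand":{"type":"number"}},"required":["plan"]}

```bash
mkdir -p pics; cat > h.py <<'E'
import numpy as np, cv2
from cell import bot
from scipy.spatial.transform import Rotation as R
def cam(n,s=None):
    c=bot.calibration(n); K=np.array([[c['fx'],0,c['cx']],[0,c['fy'],c['cy']],[0,0,1]]); D=np.array(c['D'],float)
    if n=='wrist':
        s=s or bot.get_state(); H=np.array(c['hand_eye']); w,x,y,z=s['ee_rot']
        T=np.eye(4); T[:3,:3]=R.from_quat([x,y,z,w]).as_matrix(); T[:3,3]=s['eef_pos']; T=T@H
        return K,D,T
    M=cv2.Rodrigues(np.array(c['rvec'],float))[0]; T=np.eye(4); T[:3,:3]=M.T; T[:3,3]=-M.T@np.array(c['tvec'],float).ravel()
    return K,D,T
def pts(uv,dep,C):   # world points from pixels+depth
    K,D,T=C; uv=np.asarray(uv,float).reshape(-1,1,2); n=cv2.undistortPoints(uv,K,D)[:,0]
    p=np.c_[n,np.ones(len(n))]*np.asarray(dep).reshape(-1,1); return p@T[:3,:3].T+T[:3,3]
def onz(uv,z,C):
    K,D,T=C; o=T[:3,3]; d=pts(uv,np.ones(len(uv)),C)-o; return o+d*((z-o[2])/d[:,2])[:,None]
def proj(P,C):
    K,D,T=C; Ti=np.linalg.inv(T); return cv2.projectPoints(np.asarray(P,float).reshape(-1,3),cv2.Rodrigues(Ti[:3,:3])[0],Ti[:3,3],K,D)[0][:,0]
E
python3 - <<'E'
from h import *
s=bot.get_state(); print(s)
for n in ['scene','side','wrist']:
    im,d=bot.get_image(n); cv2.imwrite(f'pics/{n}0.png',im); np.save(f'{n}0.npy',d); print(n,cam(n,s)[2].round(3).tolist(), (d>0).mean())
a=[cv2.imread(f'pics/{n}0.png') for n in ['scene','side']]
cv2.imwrite('pics/a.png',cv2.resize(np.hstack(a),(800,300)))
E
```

```text
{'clock': 0.0, 'qpos': array([-1.26119891e-01,  2.21273321e-01,  1.52763911e+00,  2.83706787e-06,
        1.39469882e+00, -1.26105548e-01]), 'joint_velocities': array([ 0.00062625,  0.00068978,  0.00034   ,  0.00074883, -0.00241159,
       -0.0016019 ]), 'tau': array([-5.06932320e-04, -4.96913910e+01, -3.89390445e+01, -4.46828235e-04,
        1.12446505e-02,  2.49123751e-06]), 'eef_pos': array([6.24319937e-01, 7.09904884e-05, 2.00755254e-01]), 'ee_rot': array([-7.98634439e-04,  7.07111669e-01,  7.07101173e-01, -6.17143650e-04]), 'contact_force': array([-0.31108092,  0.45380929,  0.72762086]), 'wrist_torque': array([-0.05097786, -0.00117573,  0.01162298]), 'grip_force': 0.0, 'width': 0.08529365085896246}
scene [[0.859, -0.308, 0.41, 0.089], [-0.513, -0.526, 0.679, -0.731], [0.007, -0.793, -0.61, 0.762], [0.0, 0.0, 0.0, 1.0]] 0.9959259033203125
side [[0.778, -0.46, 0.429, 0.08], [-0.629, -0.583, 0.515, -0.558], [0.013, -0.67, -0.742, 0.907], [0.0, 0.0, 0.0, 1.0]] 0.9959259033203125
wrist [[1.0, 0.001, -0.001, 0.624], [0.0, -0.947, -0.321, 0.083], [-0.002, 0.321, -0.947, 0.373], [0.0, 0.0, 0.0, 1.0]] 0.995880126953125
```

View pics/scene0.png

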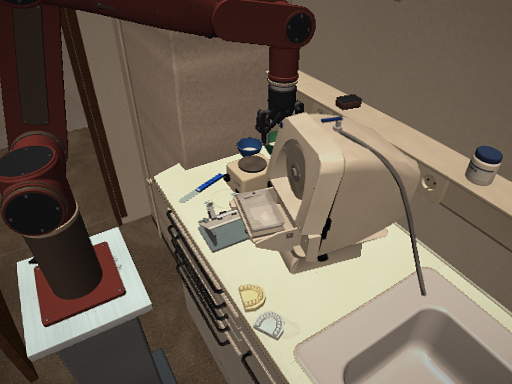

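View pics/side0.png

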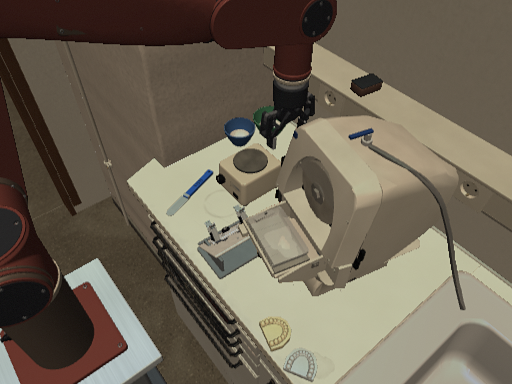

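The scene view shows the spatula at about (205,187) and the rack at (225,225). In the side view they are at (190,193) and (228,243). The vibrator lies to the right of the spatula and the bowl behind it.

```bash
python3 - <<'E'
from h import *
for n in ['scene','side']:
    im=cv2.imread(f'pics/{n}0.png'); d=np.load(f'{n}0.npy'); C=cam(n)
    hsv=cv2.cvtColor(im,cv2.COLOR_BGR2HSV)
    m=cv2.inRange(hsv,(105,120,60),(128,255,255))
    k,l,st,ce=cv2.connectedComponentsWithStats(m)
    for i in range(1,k):
        if st[i,4]<40: continue
        v,u=np.where(l==i); P=pts(np.c_[u,v],d[v,u],C)
        print(n,'blue',st[i],np.median(P,0).round(3))
        if st[i,4]<700 and ce[i][0]<225 :
            P=onz(np.c_[u,v],0.010,C); c=P[:,:2].mean(0); w,V=np.linalg.eigh(np.cov(P[:,:2].T)); a=V[:,1]; t=(P[:,:2]-c)@a
            print(' handle c',c.round(4),'dir',a.round(3),'ext',t.min().round(3),t.max().round(3),'depthz',np.median(pts(np.c_[u,v],d[v,u],C)[:,2]))
    x0,y0,x1,y1=(160,150,300,255) if n=='scene' else (150,160,310,280)
    cv2.imwrite(f'pics/{n}crop.png',cv2.resize(im[y0:y1,x0:x1],None,fx=5,fy=5,interpolation=cv2.INTER_CUBIC))
im=cv2.imread('pics/side0.png')
a=cv2.resize(cv2.imread('pics/side0.png')[190:280,180:280],None,fx=4,fy=4,interpolation=2)
b=cv2.resize(cv2.imread('pics/scene0.png')[180:270,180:280],None,fx=4,fy=4,interpolation=2)
cv2.imwrite('pics/rack0.png',np.hstack([a,b]))
E
```

```text
scene blue [322 117  20   4  43] [ 0.615 -0.207  0.403]
scene blue [237 138  25  12 209] [0.717 0.322 0.045]
scene blue [198 173  25  17 112] [0.491 0.209 0.012]
 handle c [0.4922 0.2104] dir [-0.945 -0.327] ext -0.055 0.054 depthz 0.011660247354295994
side blue [225 118  29  18 300] [0.723 0.321 0.041]
side blue [350 129  23   9  76] [ 0.615 -0.207  0.402]
side blue [186 170  27  26 165] [0.488 0.208 0.012]
 handle c [0.4888 0.2093] dir [-0.941 -0.34 ] ext -0.056 0.054 depthz 0.011567764419106452
```

View pics/rack0.png

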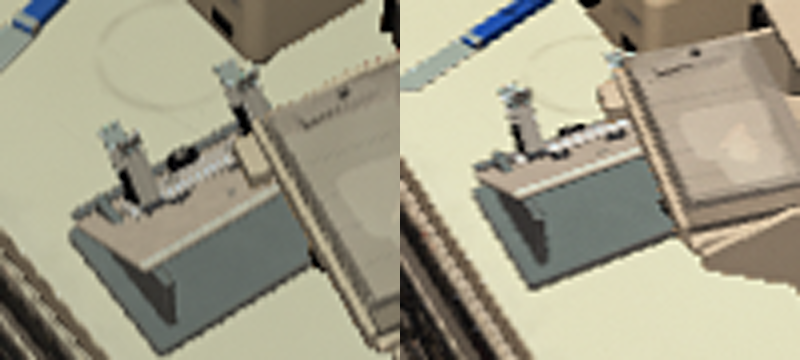

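View pics/wrist0.png

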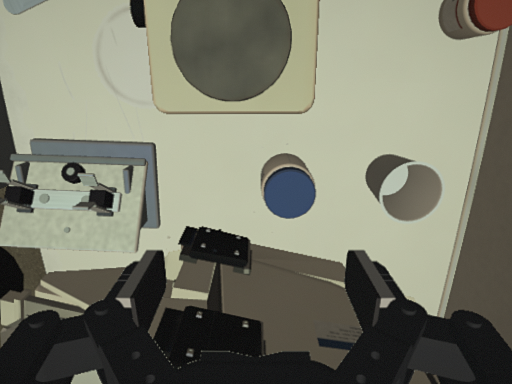

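The wrist view shows the rack at left, with its clips at about (20,195) and (103,197). The vibrator is at top centre and the jar with the blue lid at (290,190). Next I'll take the rack geometry from the depth clouds.

```bash
python3 - <<'E'
from h import *
s=bot.get_state()
cl=[]
for n in ['scene','side','wrist']:
    im=cv2.imread(f'pics/{n}0.png'); d=np.load(f'{n}0.npy'); C=cam(n,s)
    v,u=np.where(d>0); P=pts(np.c_[u,v],d[v,u],C); c=im[v,u]
    k=(P[:,0]>.34)&(P[:,0]<.56)&(P[:,1]>0)&(P[:,1]<.36)&(P[:,2]>-.01)&(P[:,2]<.16)
    cl.append((n,P[k],c[k]))
    # top-down height map 2mm/px
    H=np.zeros((180,110,3),np.uint8)
    if n=='wrist' or n=='side':
        Hc=np.zeros((180,110,3),np.uint8);Z=np.full((180,110),-1.)
        for p,cc in zip(P[k],c[k]):
            i=int((.36-p[1])/.002);j=int((p[0]-.34)/.002)
            if p[2]>Z[i,j]: Z[i,j]=p[2];Hc[i,j]=cc
        zz=np.clip(Z/.1*255,0,255).astype(np.uint8)
        cv2.imwrite(f'pics/td_{n}.png',cv2.resize(np.hstack([Hc,cv2.applyColorMap(zz,cv2.COLORMAP_JET)]),None,fx=3,fy=3,interpolation=0))
    # board plane: points with normal check
    q=P[k]
    r=(q[:,0]>.36)&(q[:,0]<.53)&(q[:,1]>.02)&(q[:,1]<.2)
    q=q[r]
    # ransac plane with tilt ~32deg
    best=(0,);rng=np.random.default_rng(0)
    for _ in range(3000):
        a=q[rng.choice(len(q),3)];nn=np.cross(a[1]-a[0],a[2]-a[0]);l=np.linalg.norm(nn)
        if l<1e-4: continue
        nn=nn/l*np.sign(nn[2]); 
        if not .80<nn[2]<.90: continue
        m=abs((q-a[0])@nn)<.0015
        if m.sum()>best[0]: best=(m.sum(),nn,m)
    if best[0]:
        B=q[best[2]];c0=B.mean(0);nn=np.linalg.svd(B-c0)[2][2];nn*=np.sign(nn[2])
        print(n,'plane',len(B),'c',c0.round(4),'n',nn.round(3),'min',B.min(0).round(3),'max',B.max(0).round(3))
        xs=np.array([0,0,1.]);ys=np.cross(nn,[0,0,1]);ys/=np.linalg.norm(ys)
        ys*=np.sign(ys[0]) ;print('  level dir y',ys.round(4))
        h=(q-c0)@nn; 
        xx=np.cross(ys,nn)
        t=h>.035
        A=np.c_[(q-c0)@xx,(q-c0)@ys,h][t]; print('  hi pts (seat frame x,y,z)',t.sum(),A[np.argsort(A[:,1])][::max(1,t.sum()//25)].round(3).tolist())
E
python3 -c "
import cv2,numpy as np
a=cv2.imread('pics/td_wrist.png')[:, :330];b=cv2.imread('pics/td_side.png')
cv2.imwrite('pics/td.png',cv2.resize(np.hstack([a,b[:,:330]]),None,fx=1.1,fy=1.1))"
```

```text
scene plane 113 c [0.4395 0.1779 0.0046] n [ 0.123 -0.435  0.892] min [ 0.361  0.143 -0.003] max [0.53  0.199 0.014]
  level dir y [ 0.9621  0.2728 -0.    ]
  hi pts (seat frame x,y,z) 422 [[0.106, -0.116, 0.051], [0.096, -0.105, 0.041], [0.083, -0.089, 0.037], [0.088, -0.077, 0.039], [0.08, -0.066, 0.036], [0.08, -0.054, 0.037], [0.093, -0.028, 0.045], [0.106, -0.019, 0.049], [0.107, -0.011, 0.049], [0.088, -0.005, 0.04], [0.087, 0.001, 0.04], [0.106, 0.006, 0.052], [0.098, 0.01, 0.048], [0.081, 0.016, 0.036], [0.082, 0.024, 0.038], [0.082, 0.037, 0.039], [0.088, 0.054, 0.04], [0.034, 0.058, 0.069], [0.029, 0.06, 0.086], [0.03, 0.062, 0.079], [0.023, 0.063, 0.08], [0.056, 0.065, 0.106], [0.069, 0.067, 0.06], [0.067, 0.07, 0.048], [0.047, 0.072, 0.063], [0.02, 0.074, 0.082], [0.037, 0.078, 0.044]]
side plane 178 c [0.4326 0.1737 0.0033] n [ 0.094 -0.446  0.89 ] min [ 0.36   0.149 -0.007] max [0.529 0.2   0.016]
  level dir y [ 0.9786  0.2055 -0.    ]
  hi pts (seat frame x,y,z) 917 [[0.118, -0.102, 0.067], [0.1, -0.089, 0.047], [0.088, -0.08, 0.044], [0.074, -0.072, 0.036], [0.077, -
[... 583 characters left out ...]
-0.002] max [0.528 0.169 0.072]
  level dir y [ 0.7059 -0.7083 -0.    ]
  hi pts (seat frame x,y,z) 621 [[0.078, -0.022, 0.035], [0.08, -0.015, 0.036], [0.081, -0.011, 0.035], [0.08, -0.009, 0.036], [0.086, -0.007, 0.042], [0.086, -0.005, 0.043], [0.082, -0.003, 0.039], [0.081, -0.001, 0.038], [0.092, 0.0, 0.045], [0.085, 0.002, 0.039], [0.08, 0.003, 0.035], [0.097, 0.004, 0.049], [0.096, 0.005, 0.045], [0.096, 0.007, 0.048], [0.085, 0.008, 0.04], [0.094, 0.009, 0.057], [0.092, 0.01, 0.045], [0.096, 0.012, 0.047], [0.082, 0.013, 0.038], [0.085, 0.015, 0.04], [0.084, 0.016, 0.039], [0.082, 0.018, 0.038], [0.085, 0.02, 0.04], [0.089, 0.022, 0.043], [0.081, 0.024, 0.037], [0.082, 0.028, 0.037]]
```

View pics/td.png

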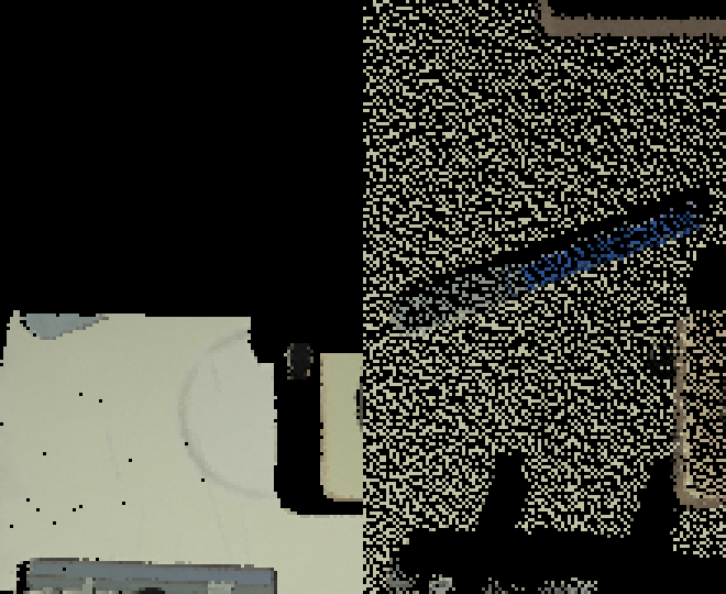

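The top-down map puts the rack's +y foot edge at y≈0.02 and x from 0.36 to 0.50, so my crop missed it. I'll move the wrist camera over it.

Call:
play_rows --pt "0 -30 0 0" --pt "0 -36 0 0" --pt "0 -36 0 0" --pt "0 -36 0 0" --pt "0 -30 0 0" --pt "0 -16 0 0" --pt "0 0 0 0"

```text
clock: 0.73
eef_pos: [0.4384, 0.0003, 0.2016]
ee_rot: [-0.0, 0.707, 0.707, -0.0]
contact_force: [0.8, -0.5, 0.6]
width: 0.0854
grip_force: 0.0
```

```bash
cat > rack.py <<'E'
from h import *
import sys
s=bot.get_state(); im,d=bot.get_image('wrist'); cv2.imwrite('pics/w1.png',im); np.save('w1.npy',d)
np.save('w1s.npy',s,allow_pickle=True); C=cam('wrist',s); print(s['eef_pos'],s['clock'])
v,u=np.where(d>0); P=pts(np.c_[u,v],d[v,u],C)
k=(P[:,0]>.33)&(P[:,0]<.53)&(P[:,1]>-.12)&(P[:,1]<.06)&(P[:,2]<.15); q=P[k]; uv=np.c_[u,v][k]
print('table z',np.median(P[(P[:,1]>.04)&(P[:,1]<.1)&(abs(P[:,0]-.43)<.06)][:,2]))
rng=np.random.default_rng(0);best=(0,)
for _ in range(3000):
    a=q[rng.choice(len(q),3)];nn=np.cross(a[1]-a[0],a[2]-a[0]);l=np.linalg.norm(nn)
    if l<1e-5: continue
    nn=nn/l*np.sign(nn[2])
    if not (.82<nn[2]<.88 and nn[1]>.3): continue
    m=abs((q-a[0])@nn)<.001
    if m.sum()>best[0]: best=(m.sum(),nn,m)
B=q[best[2]];c0=np.median(B,0);nn=np.linalg.svd(B-B.mean(0),full_matrices=False)[2][2];nn*=np.sign(nn[2])
ys=np.cross([0,0,1],nn);ys/=np.linalg.norm(ys);ys*=np.sign(ys[0]);xs=np.cross(ys,nn)
print('plane',len(B),nn.round(4),'ys',ys.round(4),'xs',xs.round(3),'off',(nn@B.T).mean().round(4))
A=np.c_[q@xs,q@ys,(q-B.mean(0))@nn]
b=A[best[2]];print('board x,y pct',np.percentile(b[:,:2],[.5,99.5],axis=0).round(4).tolist())
np.savez('rack.npz',A=A,q=q,uv=uv,nn=nn,ys=ys,xs=xs,B0=B.mean(0))
for lo in np.arange(.006,.08,.004):
    m=(A[:,2]>lo)&(A[:,2]<=lo+.004)
    if m.sum()>5: print(round(lo,3),m.sum(),np.percentile(A[m,:2],[2,50,98],axis=0).round(4).tolist())
cv2.imwrite('pics/w1v.png',cv2.resize(im,(800,600)))
E
python3 rack.py
```

```text
[4.38379655e-01 2.83998632e-04 2.01557561e-01] 0.7333
table z 0.0007079210998515162
plane 7070 [0.0211 0.5293 0.8481] ys [ 0.9992 -0.0399 -0.    ] xs [-0.034 -0.847  0.53 ] off 0.0444
board x,y pct [[0.0083, 0.3573], [0.0998, 0.5035]]
0.006 518 [[0.002, 0.3612], [0.0066, 0.438], [0.1182, 0.5259]]
0.01 1896 [[0.0146, 0.3751], [0.0492, 0.4309], [0.1183, 0.5127]]
0.014 227 [[0.0409, 0.3942], [0.0577, 0.4639], [0.1236, 0.5244]]
0.018 142 [[0.0504, 0.3851], [0.1203, 0.4979], [0.1262, 0.5239]]
0.022 187 [[0.0409, 0.3869], [0.1206, 0.4895], [0.1287, 0.5222]]
0.026 230 [[0.041, 0.3837], [0.1217, 0.4847], [0.1307, 0.5215]]
0.03 645 [[0.0411, 0.382], [0.052, 0.4682], [0.1319, 0.5181]]
0.034 247 [[0.041, 0.3874], [0.1264, 0.4822], [0.1358, 0.5203]]
0.038 257 [[0.0413, 0.3958], [0.1287, 0.4842], [0.1379, 0.5204]]
0.042 287 [[0.0617, 0.4262], [0.1304, 0.4798], [0.1393, 0.5171]]
0.046 338 [[0.041, 0.383], [0.1268, 0.4605], [0.1363, 0.4975]]
0.05 234 [[0.0383, 0.3829], [0.0416, 0.4548], [0.1304, 0.4781]]
0.054 158 [[0.0342, 0.3826], [0.0384, 0.4651], [0.0669, 0.4786]]
0.058 203 [[0.0346, 0.3824], [0.0643, 0.3951], [0.0673, 0.4787]]
```

View pics/w1v.png

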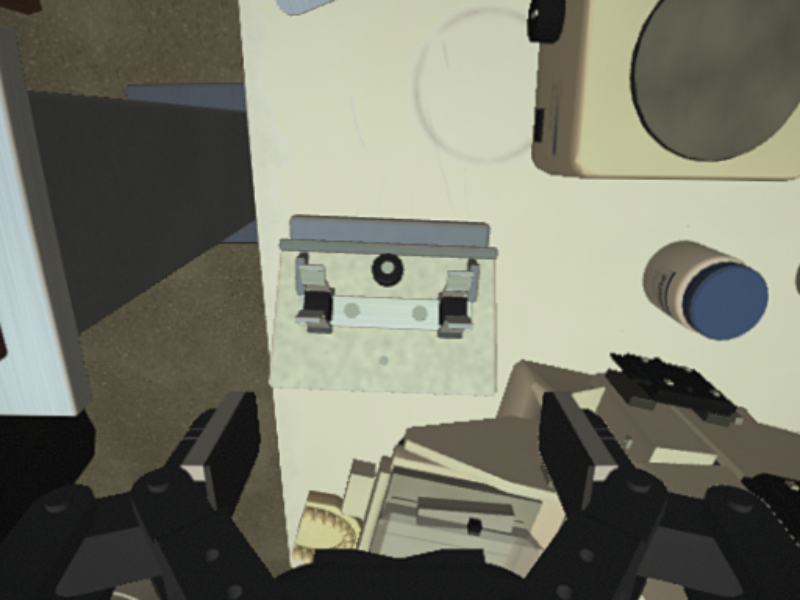

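The rack is seen clearly. In the 800x600 view clip 1 is at (317,300), clip 2 at (455,300) and the bar lies between them. Board tilt is 32° facing +y, with the level axis at −2.3°. Next I'll refine seat height, foot thickness, spatula and vibrator corner.

```bash
python3 - <<'E'
from h import *
r=np.load('rack.npz');A=r['A'];q=r['q'];B0=r['B0']
f=lambda m:(m.sum(),np.percentile(A[m],[3,50,97],axis=0).round(4).tolist())
for yc in (.3888,.4726):
    c=abs(A[:,1]-yc)<.006
    print('seat',f(c&(abs(A[:,0]-.051)<.006)&(A[:,2]>.015)))
    print('tops up',f(c&(A[:,0]>.055)&(A[:,0]<.075)&(A[:,2]>.05)),'dn',f(c&(A[:,0]<.047)&(A[:,2]>.045)))
    t=c&(A[:,0]>.03)&(A[:,0]<.075); print('max h',np.sort(A[t,2])[-5:].round(4))
m=(abs(A[:,1]-.4306)<.03)&(A[:,2]>.005)&(A[:,0]<.075);print('bar',f(m))
fo=(q[:,1]>.0)&(q[:,1]<.03)&(abs(q[:,0]-.43)<.06)
h=np.histogram(q[fo][:,2],np.arange(-.002,.05,.002));print('foot z hist',list(zip(h[1].round(3),h[0])))
F=q[fo&(q[:,2]>.004)&(q[:,2]<.012)]
if len(F): print('foot pts y',np.percentile(F[:,1],[1,99]),'x',np.percentile(q[(q[:,1]>.0)&(q[:,1]<.03)&(q[:,2]>.004)&(q[:,2]<.012)][:,0],[1,99]),np.median(F[:,2]))
s0=dict(fx=0)
# vibrator/obstacles near the spatula and near the rack from wrist + side
s=np.load('w1s.npy',allow_pickle=True).item(); d=np.load('w1.npy')
v,u=np.where(d>0);P=pts(np.c_[u,v],d[v,u],cam('wrist',s))
m=(P[:,1]>.07)&(P[:,1]<.3)&(P[:,2]>.01)&(P[:,2]<.15)&(P[:,0]>.45); print('vib',P[m].min(0),P[m].max(0))
m=(P[:,1]<-.085)&(P[:,2]>.01)&(P[:,1]>-.3)&(P[:,0]<.6)&(P[:,2]<.15);
for a in np.arange(.36,.6,.03):
    k=m&(abs(P[:,0]-a)<.015)
    if k.sum(): print('trim x',a.round(2),'maxy',P[k][:,1].max().round(3),'maxz',P[k][:,2].max().round(3))
E
```

```text
seat (np.int64(137), [[0.0453, 0.3834, 0.0313], [0.0503, 0.3893, 0.0325], [0.0551, 0.3945, 0.0337]])
tops up (np.int64(91), [[0.0605, 0.3832, 0.0506], [0.0645, 0.3891, 0.0578], [0.0672, 0.3941, 0.0601]]) dn (np.int64(178), [[0.0343, 0.3832, 0.047], [0.0387, 0.389, 0.0539], [0.0429, 0.3944, 0.0596]])
max h [0.06   0.0602 0.0604 0.0604 0.0605]
seat (np.int64(137), [[0.0452, 0.4671, 0.0312], [0.0501, 0.4728, 0.0324], [0.0548, 0.4785, 0.0335]])
tops up (np.int64(92), [[0.06, 0.467, 0.0504], [0.0643, 0.4728, 0.0578], [0.0672, 0.4782, 0.06]]) dn (np.int64(172), [[0.0347, 0.467, 0.0472], [0.0389, 0.4725, 0.0539], [0.0428, 0.478, 0.0594]])
max h [0.0602 0.0602 0.0603 0.0604 0.0605]
bar (np.int64(1829), [[0.0029, 0.4027, 0.0053], [0.0456, 0.4301, 0.0122], [0.0604, 0.4583, 0.0142]])
foot z hist [(np.float64(-0.002), np.int64(269)), (np.float64(0.0), np.int64(788)), (np.float64(0.002), np.int64(26)), (np.float64(0.004), np.int64(19)), (np.float64(0.006), np.int64(34)), (np.float64(0.008), np.int64(90)), (np.float64(0.01), np.int64(468)), (np.float64(0.012), np.int64(983)), (np.float64(0.014), n
[... 291 characters left out ...]
at64(0.032), np.int64(0)), (np.float64(0.034), np.int64(0)), (np.float64(0.036), np.int64(0)), (np.float64(0.038), np.int64(0)), (np.float64(0.04), np.int64(32)), (np.float64(0.042), np.int64(172)), (np.float64(0.044), np.int64(418)), (np.float64(0.046), np.int64(244))]
foot pts y [0.00019762 0.02069451] x [0.3582424  0.50436653] 0.011363764289471112
vib [0.51387143 0.07001638 0.01502024] [0.66389187 0.15456857 0.10827998]
trim x 0.36 maxy -0.235 maxz 0.028
trim x 0.39 maxy -0.238 maxz 0.027
trim x 0.42 maxy -0.088 maxz 0.148
trim x 0.45 maxy -0.085 maxz 0.15
trim x 0.48 maxy -0.085 maxz 0.15
trim x 0.51 maxy -0.086 maxz 0.15
trim x 0.54 maxy -0.094 maxz 0.138
trim x 0.57 maxy -0.1 maxz 0.05
```

The handle should come home at about (0.430, −0.016, 0.097), and the foot is 12 mm thick. The tool can't tilt, so I'll roll the handle against the clip tips in a loosened grip. First I go over the spatula.

Call:
play_rows --pt "30 5 0 0" --pt "35 5 0 0" --pt "35 5 0 0" --pt "35 5 0 0" --pt "35 5 0 0" --pt "34 5 0 0" --pt "0 0 0 7" --pt "0 0 0 7"

```text
clock: 1.45
eef_pos: [0.472, 0.2066, 0.2013]
ee_rot: [-0.0, 0.789, 0.615, -0.0]
contact_force: [-0.1, 0.0, -1.2]
width: 0.0852
grip_force: 0.0
```

Call:
play_rows --pt "0 0 0 7.1" --pt "0 0 0 7.1" --pt "0 0 0 7.1" --pt "0 0 0 7.1" --pt "0 0 0 7.1" --pt "0 0 0 7" --pt "0 0 0 7" --pt "0 0 0 7" --hand 45

```text
clock: 2.12
eef_pos: [0.4723, 0.2045, 0.2016]
ee_rot: [-0.0, 0.986, 0.166, 0.0]
contact_force: [0.5, -0.5, -0.3]
width: 0.0448
grip_force: 0.0
```

```bash
cat > sp.py <<'E'
from h import *
s=bot.get_state(); im,d=bot.get_image('wrist'); cv2.imwrite('pics/w2.png',im); np.save('w2.npy',d); C=cam('wrist',s)
w,x,y,z=s['ee_rot']; Rt=R.from_quat([x,y,z,w]).as_matrix(); print(s['clock'],s['eef_pos'],'tool x ang',np.degrees(np.arctan2(Rt[1,0],Rt[0,0])))
hsv=cv2.cvtColor(im,cv2.COLOR_BGR2HSV); m=cv2.inRange(hsv,(105,120,50),(128,255,255))
k,l,st,ce=cv2.connectedComponentsWithStats(m)
for i in range(1,k):
    if st[i,4]<300: continue
    v,u=np.where(l==i); P=onz(np.c_[u,v],.012,C)[:,:2]; zz=np.median(pts(np.c_[u,v],d[v,u],C)[:,2])
    c,(a,b),_=cv2.minAreaRect((P*1000).astype(np.float32)); print(st[i],'c',np.round(c,1),'size',round(a,1),round(b,1),'z',zz.round(4))
    c=P.mean(0); V=np.linalg.eigh(np.cov(P.T))[1][:,1]; V*=np.sign(V[0]); t=(P-c)@V
    print(' dir',np.degrees(np.arctan2(V[1],V[0])),'ends',(c+V*t.min()).round(4),(c+V*t.max()).round(4))
v,u=np.where(d>0);P=pts(np.c_[u,v],d[v,u],C)
q=(P[:,2]>.02)&(P[:,2]<.14)&(P[:,0]>.48)&(P[:,1]>.05)&(P[:,1]<.32); print('obst',P[q].min(0).round(3),P[q].max(0).round(3))
E
python3 sp.py
```

```text
2.1167 [0.47226641 0.2045013  0.20156331] tool x ang 19.154780777790357
[ 248   88   15   98 1348] c [491.2 211.1] size 111.8 16.2 z 0.0125
 dir 19.58264536656818 ends [0.4386 0.1921] [0.5439 0.2296]
obst [0.514 0.056 0.02 ] [0.674 0.178 0.108]
```

View pics/w2.png

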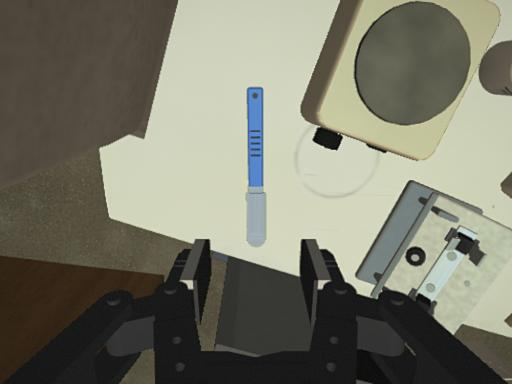

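The handle's centre is at (0.4855, 0.2088), heading 19.6°, along column 256 of the image. The vibrator corner clears by a little. I'll grip 18 mm towards the blade from the centre.

Call:
play_rows --pt "-4 0 30 0.4" --pt "0 0 38 0" --pt "0 0 38 0" --pt "0 0 38 0" --pt "0 0 28 0" --pt "0 0 15 0" --pt "0 0 8 0" --pt "0 0 0 0"

```text
clock: 2.83
eef_pos: [0.4662, 0.2024, 0.0046]
ee_rot: [0.0, 0.986, 0.167, -0.002]
contact_force: [-0.4, -0.3, 0.2]
width: 0.0451
grip_force: 0.0
```

Call:
play_rows --pt "0 0 2 0" --pt "0 0 0 0" --pt "0 0 0 0" --pt "0 0 0 0" --pt "0 0 0 0" --hand 10

```text
clock: 3.25
eef_pos: [0.4681, 0.2029, 0.006]
ee_rot: [-0.0, 0.986, 0.166, 0.001]
contact_force: [-0.6, 0.1, -0.5]
width: 0.0098
grip_force: 0.0
```

It closed to 9.8 mm without a grip, so the handle isn't between the pads. I'll look.

```bash
python3 sp.py; python3 -c "
import cv2;a=cv2.imread('pics/w2.png');cv2.imwrite('pics/w3.png',a)"
```

```text
3.25 [0.46812704 0.2029264  0.00599313] tool x ang 19.112296739385418
[ 237   85   34  195 5242] c [490.9 210.9] size 113.9 16.9 z 0.0125
 dir 19.458445739138227 ends [0.4372 0.192 ] [0.5445 0.2299]
obst [0.48  0.091 0.02 ] [0.602 0.224 0.126]
```

View pics/w3.png

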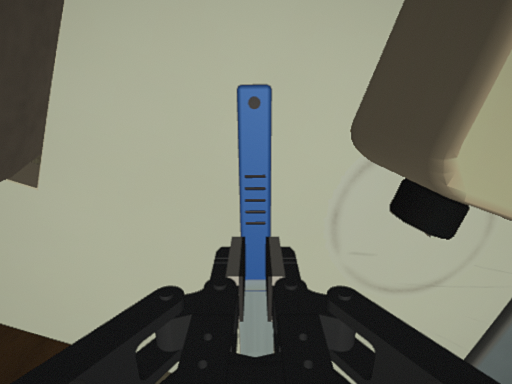

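The fingers closed on top of the handle without moving it: the tips ride higher when open, and they skidded over. I'll reopen, go lower until I feel the worktop, then close.

Call:
play_rows --pt "0 0 -10 0" --pt "0 0 0 0" --pt "0 0 0 0" --pt "0 0 7 0.4" --pt "0 0 4 0" --pt "0 0 2 0" --pt "0 0 1 0" --pt "0 0 0 0" --hand 30

```text
clock: 3.97
eef_pos: [0.4666, 0.2025, 0.0001]
ee_rot: [0.0, 0.987, 0.162, -0.001]
contact_force: [-0.2, -0.1, 0.4]
width: 0.0302
grip_force: 0.0
```

Call:
play_rows --pt "0 0 1 0" --pt "0 0 1 0" --pt "0 0 0 0"

```text
clock: 4.22
eef_pos: [0.4672, 0.2027, -0.0013]
ee_rot: [-0.0, 0.987, 0.162, -0.0]
contact_force: [-1.2, -0.6, 0.2]
width: 0.0299
grip_force: 0.0
```

Call:
play_rows --pt "0 0 0 0" --pt "0 0 0 0" --pt "0 0 0 0" --pt "0 0 0 0" --hand 10

```text
clock: 4.55
eef_pos: [0.4673, 0.2027, -0.001]
ee_rot: [0.0, 0.987, 0.162, 0.0]
contact_force: [1.1, 0.6, 0.5]
width: 0.01
grip_force: 0.0
```

```bash
python3 sp.py; python3 - <<'E'
from h import *
s=bot.get_state(); C=cam('wrist',s); d=np.load('w2.npy'); im=cv2.imread('pics/w2.png')
print('tcp px',proj(s['eef_pos'],C), 'hand_eye',np.round(bot.calibration('wrist')['hand_eye'],3).tolist())
w,x,y,z=s['ee_rot']; Rt=R.from_quat([x,y,z,w]).as_matrix(); p=s['eef_pos']
print('tcp, 19 behind, tip +-5mm y',proj([p-Rt[:,2]*.019,p+Rt[:,1]*.005,p-Rt[:,1]*.005],C).round(0).tolist())
# tool-frame points of near (finger) pixels
v,u=np.where(d>0);P=pts(np.c_[u,v],d[v,u],C);T=(P-p)@Rt
k=(abs(T[:,1])<.03)&(T[:,2]<-.004)&(T[:,2]>-.06)&(abs(T[:,0])<.02)
print('finger pts',k.sum()); 
for lo in np.arange(-.06,.004,.005):
    m=k&(T[:,2]>=lo)&(T[:,2]<lo+.005)
    if m.sum(): print(lo.round(3),m.sum(),'x',np.percentile(T[m,0],[2,98]).round(3),'y',np.percentile(T[m,1],[2,50,98]).round(3))
for r in range(220,300,8): print(r,[(im[r,c].tolist(),round(float(d[r,c]),3)) for c in (244,255,266)])
E
```

```text
4.55 [ 0.46729177  0.20267004 -0.00099975] tool x ang 18.699700756852504
[ 236   83   35  202 5625] c [491. 211.] size 113.6 16.8 z 0.0125
 dir 19.375865368987046 ends [0.4375 0.1921] [0.5446 0.2298]
obst [0.48  0.134 0.02 ] [0.599 0.221 0.119]
tcp px [[254.84806847 226.47000232]] hand_eye [[0.0, -0.947, -0.321, 0.083], [1.0, 0.0, -0.0, 0.0], [0.0, -0.321, 0.947, -0.173], [0.0, 0.0, 0.0, 1.0]]
tcp, 19 behind, tip +-5mm y [[255.0, 242.0], [263.0, 226.0], [247.0, 226.0]]
finger pts 3483
-0.06 466 x [-0.009  0.011] y [-0.018 -0.005  0.018]
-0.055 406 x [0.002 0.011] y [-0.018  0.     0.018]
-0.05 338 x [0.006 0.011] y [-0.018 -0.005  0.018]
-0.045 369 x [-0.009  0.011] y [-0.018  0.005  0.018]
-0.04 245 x [0.005 0.011] y [-0.016 -0.005  0.016]
-0.035 29 x [0.01  0.011] y [-0.011 -0.005  0.011]
-0.02 7 x [-0.018  0.008] y [-0.005 -0.004 -0.001]
-0.015 1623 x [-0.019  0.019] y [-0.008  0.     0.008]
220 [([155, 97, 58], 0.174), ([154, 96, 56], 0.173), ([156, 99, 59], 0.173)]
228 [([140, 87, 49], 0.174), ([83, 55, 37], 0.175), ([157, 99, 57], 0.174)]
236 [([115, 72, 42], 0.176), ([153, 96, 57], 0.178), ([115, 73, 43], 0.177)]
244 [([28, 22, 16], 0.148), ([152, 94, 54], 0.178), ([30, 22, 21], 0.147)]
252 [([26, 19, 16], 0.141), ([151, 92, 52], 0.181), ([28, 20, 17], 0.141)]
260 [([25, 17, 14], 0.138), ([149, 90, 50], 0.181), ([28, 21, 19], 0.138)]
268 [([27, 21, 17], 0.138), ([149, 90, 51], 0.184), ([26, 17, 15], 0.138)]
276 [([30, 23, 18], 0.138), ([148, 90, 50], 0.185), ([28, 18, 14], 0.138)]
284 [([42, 26, 16], 0.138), ([145, 85, 48], 0.188), ([42, 25, 17], 0.139)]
292 [([82, 83, 76], 0.138), ([137, 142, 130], 0.189), ([80, 83, 75], 0.138)]
```

The depth shows the fingers end about 31 mm behind the reported TCP, so the real tips are still about 18 mm above the handle. I'll reopen and go down by feel.

Call:
play_rows --pt "0 0 0 -0.7" --pt "0 0 0 0" --pt "0 0 6 0" --pt "0 0 6 0" --pt "0 0 4 0" --pt "0 0 3 0" --pt "0 0 2 0" --pt "0 0 0 0" --hand 30

```text
clock: 5.27
eef_pos: [0.4666, 0.2025, -0.0229]
ee_rot: [0.0, 0.986, 0.168, -0.001]
contact_force: [0.2, -0.7, -0.1]
width: 0.0299
grip_force: 0.0
```

```bash
cat > fing.py <<'E'
from h import *
s=bot.get_state(); im,d=bot.get_image('wrist'); cv2.imwrite('pics/f.png',im); C=cam('wrist',s)
w,x,y,z=s['ee_rot']; Rt=R.from_quat([x,y,z,w]).as_matrix(); p=s['eef_pos']; print(p.round(4),s['contact_force'].round(1),s['width'])
v,u=np.where(d>0);P=pts(np.c_[u,v],d[v,u],C);T=(P-p)@Rt
hsv=cv2.cvtColor(im,cv2.COLOR_BGR2HSV)[v,u]
k=(abs(T[:,1])<.06)&(T[:,2]<.03)&(T[:,2]>-.08)&(T[:,0]<.013)&(T[:,0]>.005)&(hsv[:,2]<70)
for lo in np.arange(-.06,.03,.004):
    m=k&(T[:,2]>=lo)&(T[:,2]<lo+.004)
    if m.sum()>3: print(lo.round(3),m.sum(),'y',np.percentile(T[m,1],[2,50,98]).round(3),'x',np.median(T[m,0]).round(3))
E
python3 fing.py
```

```text
[ 0.4666  0.2025 -0.0229] [ 0.2 -0.7 -0.1] 0.029858328815864067
-0.06 332 y [-0.027  0.015  0.028] x 0.01
-0.056 304 y [-0.028  0.     0.028] x 0.01
-0.052 292 y [-0.028  0.015  0.028] x 0.01
-0.048 270 y [-0.028 -0.015  0.028] x 0.01
-0.044 237 y [-0.028  0.015  0.028] x 0.009
-0.04 193 y [-0.026  0.002  0.026] x 0.01
-0.036 87 y [-0.021 -0.     0.021] x 0.008
```

Call:
play_rows --pt "0 0 3 0" --pt "0 0 2 0" --pt "0 0 2 0" --pt "0 0 1 0" --pt "0 0 0 0"

```text
clock: 5.73
eef_pos: [0.4672, 0.2026, -0.0298]
ee_rot: [0.0, 0.986, 0.169, -0.0]
contact_force: [-2.3, -0.3, 4.6]
width: 0.0303
grip_force: 2.2
```

Call:
play_rows --pt "0 0 0 0" --pt "0 0 0 0" --pt "0 0 0 0" --pt "0 0 0 0" --hand 10

```text
clock: 6.07
eef_pos: [0.4684, 0.203, -0.0289]
ee_rot: [-0.0, 0.986, 0.169, 0.001]
contact_force: [-1.8, -0.3, 7.6]
width: 0.0163
grip_force: 61.0
```

It is gripped at 61 N with the tips at worktop level. So the tips are about 30 mm behind the reported TCP, and the handle's centre is 35 mm above it. Now the lift.

Call:
play_rows --pt "0 0 -10 0" --pt "0 0 -25 0" --pt "0 0 -35 0" --pt "0 0 -38 0" --pt "0 0 -38 0" --pt "0 0 -38 0" --pt "0 0 -16 0" --pt "0 0 0 0"

```text
clock: 6.73
eef_pos: [0.4704, 0.2036, 0.176]
ee_rot: [-0.0, 0.986, 0.169, 0.005]
contact_force: [0.0, 0.7, -0.2]
width: 0.0161
grip_force: 58.9
```

```bash
cat > held.py <<'E'
from h import *
import sys
s=bot.get_state(); im,d=bot.get_image('wrist'); cv2.imwrite('pics/held.png',im); C=cam('wrist',s)
w,x,y,z=s['ee_rot']; Rt=R.from_quat([x,y,z,w]).as_matrix(); p=s['eef_pos']; print(s['clock'],p.round(4),'F',s['contact_force'].round(2),'Mtool',(s['wrist_torque']@Rt).round(3),'w',round(s['width'],4),s['grip_force'].round(1),'yaw',np.degrees(np.arctan2(Rt[1,0],Rt[0,0])).round(2))
hsv=cv2.cvtColor(im,cv2.COLOR_BGR2HSV); m=cv2.inRange(hsv,(105,120,50),(128,255,255))
k,l,st,ce=cv2.connectedComponentsWithStats(m); 
c=[i for i in range(1,k) if st[i,4]>800]; i=min(c,key=lambda i:abs(ce[i][0]-255)); v,u=np.where((l==i)&(d>0))
T=(pts(np.c_[u,v],d[v,u],C)-p)@Rt
# top face fit: lines/plane in tool frame
t=T[:,0]>.012; Q=T[t]; c=np.median(Q,0); 
for _ in range(3):
    n=np.linalg.svd(Q-Q.mean(0),full_matrices=False)[2][2]; r=abs((Q-Q.mean(0))@n); Q=Q[r<np.maximum(.0008,np.percentile(r,80))]
n*=-np.sign(n[2]); L=np.polyfit(Q[:,0],Q[:,1],1)
print('blue n',len(Q),'x range',np.percentile(T[:,0],[.3,99.7]).round(4),'centre x',(np.percentile(T[:,0],99.7)-.062).round(4),'line y(x)',L.round(4),'top z at x=0..',np.polyfit(Q[:,0],Q[:,2],1).round(4),'normal(tool)',n.round(3),'roll deg',np.degrees(np.arctan2(n[1],-n[2])).round(1))
E
python3 held.py
```

```text
Traceback (most recent call last):
  File "held.py", line 4, in <module>
    w,x,y,z=s['ee_rot']; Rt=R.from_quat([x,y,z,w]).as_matrix(); p=s['eef_pos']; print(s['clock'],p.round(4),'F',s['contact_force'].round(2),'Mtool',(s['wrist_torque']@Rt).round(3),'w',round(s['width'],4),s['grip_force'].round(1),'yaw',np.degrees(np.arctan2(Rt[1,0],Rt[0,0])).round(2))
                                                                                                                                                                                                            ^^^^^^^^^^^^^^^^^^^^^
AttributeError: 'float' object has no attribute 'round'
```

```bash
sed -i "s/s\['grip_force'\].round(1)/round(s['grip_force'],1)/" held.py; python3 held.py
```

```text
6.7833 [0.4688 0.2031 0.1729] F [ 0.08 -0.6  -1.85] Mtool [-0.034 -0.034  0.003] w 0.0164 58.9 yaw 19.41
blue n 4321 x range [-0.0325  0.0809] centre x 0.0189 line y(x) [-0.0003 -0.    ] top z at x=0.. [ 0.0027 -0.0414] normal(tool) [ 0.003  0.005 -1.   ] roll deg 0.3
```

It is held flat and true: the centre is at tool x=+18.9 mm, z=−35.4 mm, with roll 0.3°. I'll carry it above the clips.

Call:
play_rows --pt "0 0 0 7.1" --pt "0 0 0 7.1" --pt "0 0 0 7.1" --pt "-8 32 0 0.4" --pt "-8 37 0 0" --pt "-8 37 0 0" --pt "-8 37 0 0" --pt "-8 35 0 0"

```text
clock: 7.5
eef_pos: [0.4177, 0.0252, 0.1672]
ee_rot: [-0.0, 1.0, -0.02, -0.002]
contact_force: [0.4, -0.7, -1.1]
width: 0.0168
grip_force: 59.0
```

Call:
play_rows --pt "-9 28 0 0" --pt "0 10 0 0" --pt "0 0 0 0" --pt "0 0 0 0"

```text
clock: 7.83
eef_pos: [0.4091, -0.011, 0.1685]
ee_rot: [-0.001, 1.0, -0.021, -0.001]
contact_force: [0.1, 0.8, -0.3]
width: 0.0168
grip_force: 59.1
```

```bash
cat >> held.py <<'E'
nn,ys,xs,B0=[np.load('rack.npz')[k] for k in ('nn','ys','xs','B0')]
cx=np.percentile(T[:,0],99.7)-.062
ctr=p+Rt@np.array([cx,np.polyval(L,cx),np.polyval(np.polyfit(Q[:,0],Q[:,2],1),cx)])-.006*(Rt@n)
home=np.array([.4303,-.0162,.0972]); e=ctr-home
print('handle centre',ctr.round(4),'seat-frame err x,y,z',(e@xs).round(4),(e@ys).round(4),(e@nn).round(4),'rack yaw',np.degrees(np.arctan2(ys[1],ys[0])).round(2))
E
python3 held.py; python3 - <<'E'
import sys;sys.path.insert(0,'.')
E
```

```text
7.8333 [ 0.4091 -0.011   0.1685] F [ 0.14  0.76 -0.33] Mtool [ 0.007 -0.012  0.031] w 0.0168 59.1 yaw -2.41
blue n 4307 x range [-0.0336  0.081 ] centre x 0.019 line y(x) [-0.0008  0.    ] top z at x=0.. [ 0.0031 -0.0414] normal(tool) [ 0.003  0.008 -1.   ] roll deg 0.4
handle centre [ 0.4281 -0.0119  0.2038] seat-frame err x,y,z 0.0529 -0.0024 0.0927 rack yaw -2.28
```

Call:
play_rows --pt "2.4 -1 20 0" --pt "0 0 20 0" --pt "0 0 15 0" --pt "0 0 7 0" --pt "0 0 3 0" --pt "0 0 2 0" --pt "0 0 0 0" --pt "0 0 0 0"

```text
clock: 8.55
eef_pos: [0.413, -0.0102, 0.1037]
ee_rot: [0.0, 1.0, -0.02, 0.001]
contact_force: [-0.7, -0.2, -0.7]
width: 0.0165
grip_force: 59.0
```

Call:
play_rows --pt "0 0 1.5 0" --pt "0 0 1.5 0" --pt "0 0 0 0"

```text
clock: 8.8
eef_pos: [0.4124, -0.0104, 0.1]
ee_rot: [0.0, 1.0, -0.02, 0.0]
contact_force: [0.2, 0.5, -0.8]
width: 0.0162
grip_force: 59.0
```

Call:
play_rows --pt "0 0 1.5 0" --pt "0 0 1 0" --pt "0 0 1 0" --pt "0 0 0 0"

```text
clock: 9.13
eef_pos: [0.4121, -0.0104, 0.0961]
ee_rot: [-0.0, 1.0, -0.02, -0.0]
contact_force: [-0.8, 0.3, -1.8]
width: 0.0163
grip_force: 59.0
```

Call:
play_rows --pt "0 0 1 0" --pt "0 0 0.5 0" --pt "0 0 0 0"

```text
clock: 9.38
eef_pos: [0.4122, -0.0104, 0.0948]
ee_rot: [0.0, 1.0, -0.02, -0.0]
contact_force: [0.1, -0.3, -0.3]
width: 0.0163
grip_force: 59.0
```

Call:
play_rows --pt "0 0 1 0" --pt "0 0 0.5 0" --pt "0 0 0 0"

```text
clock: 9.63
eef_pos: [0.4122, -0.0103, 0.0933]
ee_rot: [-0.0, 1.0, -0.02, -0.0]
contact_force: [0.1, -0.5, -1.6]
width: 0.016
grip_force: 59.0
```

Call:
play_rows --pt "0 0 1 0" --pt "0 0 0 0"

```text
clock: 9.8
eef_pos: [0.4122, -0.0103, 0.0922]
ee_rot: [-0.0, 1.0, -0.02, -0.0]
contact_force: [0.2, 0.1, -0.4]
width: 0.0162
grip_force: 59.0
```

Call:
play_rows --pt "0 0 1 0" --pt "0 0 0.5 0" --pt "0 0 0 0"

```text
clock: 10.05
eef_pos: [0.4124, -0.0104, 0.0912]
ee_rot: [0.0, 1.0, -0.02, 0.0]
contact_force: [-0.8, 0.6, 0.8]
width: 0.0164
grip_force: 59.4
```

Call:
play_rows --pt "0 0 1 0" --pt "0 0 0.5 0" --pt "0 0 0 0"

```text
clock: 10.3
eef_pos: [0.4136, -0.0106, 0.091]
ee_rot: [0.0, 1.0, -0.02, 0.001]
contact_force: [-2.2, 0.4, 8.1]
width: 0.0165
grip_force: 60.2
```

The -y edge touches the up-slope clip tips at TCP z≈0.091. I'll ease off slightly and loosen step by step, watching the roll.

Call:
play_rows --pt "0 0 -1 0" --pt "0 0 0 0" --pt "0 0 0 0" --pt "0 0 0 0" --hand 19

```text
clock: 10.63
eef_pos: [0.4127, -0.0104, 0.0906]
ee_rot: [-0.0, 1.0, -0.02, 0.0]
contact_force: [1.0, 1.2, 1.8]
width: 0.019
grip_force: 2.0
```

```bash
python3 held.py
```

```text
10.6333 [ 0.4127 -0.0104  0.0906] F [0.98 1.16 1.84] Mtool [ 0.056  0.165 -0.017] w 0.019 2.0 yaw -2.31
blue n 4250 x range [-0.0322  0.0814] centre x 0.0194 line y(x) [-0.0043 -0.0003] top z at x=0.. [ 0.004  -0.0412] normal(tool) [ 0.004 -0.097 -0.995] roll deg -5.5
handle centre [ 0.432  -0.0113  0.1258] seat-frame err x,y,z 0.0109 0.0015 0.0268 rack yaw -2.28
```

The roll is going the right way, 5.5° at 19 mm, which matches the geometry. I'll open more.

Call:
play_rows --pt "0 0 0 0" --pt "0 0 0 0" --pt "0 0 0 0" --hand 20.5

```text
clock: 10.93
eef_pos: [0.4117, -0.0102, 0.09]
ee_rot: [-0.0, 1.0, -0.02, -0.001]
contact_force: [-0.1, 0.5, -0.2]
width: 0.0205
grip_force: 0.2
```

```bash
python3 held.py
```

```text
10.9333 [ 0.4117 -0.0102  0.09  ] F [-0.11  0.46 -0.21] Mtool [0.085 0.038 0.01 ] w 0.0205 0.2 yaw -2.3
blue n 3908 x range [-0.032   0.0818] centre x 0.0198 line y(x) [-0.0099 -0.0009] top z at x=0.. [ 0.0045 -0.0409] normal(tool) [ 0.003 -0.206 -0.979] roll deg -11.9
handle centre [ 0.4315 -0.0111  0.1249] seat-frame err x,y,z 0.0104 0.001 0.0262 rack yaw -2.28
```

Call:
play_rows --pt "0 0 0 0" --pt "0 0 0 0" --pt "0 0 0 0" --hand 21.3

```text
clock: 11.23
eef_pos: [0.412, -0.0103, 0.0902]
ee_rot: [-0.0, 1.0, -0.02, -0.0]
contact_force: [-0.5, 0.9, -0.2]
width: 0.0214
grip_force: 0.3
```

```bash
python3 held.py
```

```text
11.2333 [ 0.412  -0.0103  0.0902] F [-0.46  0.89 -0.21] Mtool [ 0.08  -0.071  0.039] w 0.0214 0.3 yaw -2.3
blue n 3805 x range [-0.0316  0.0817] centre x 0.0197 line y(x) [-0.0065 -0.0015] top z at x=0.. [ 0.0066 -0.0403] normal(tool) [ 0.005 -0.251 -0.968] roll deg -14.5
handle centre [ 0.4317 -0.011   0.1245] seat-frame err x,y,z 0.01 0.0012 0.026 rack yaw -2.28
```

Call:
play_rows --pt "0 0 0.8 0" --pt "0 0 0.8 0" --pt "0 0 0.4 0" --pt "0 0 0 0" --pt "0 0 0 0" --hand 21.4

```text
clock: 11.7
eef_pos: [0.4122, -0.0103, 0.0884]
ee_rot: [-0.0, 1.0, -0.02, -0.0]
contact_force: [-0.7, 2.3, -0.7]
width: 0.0215
grip_force: 0.4
```

```bash
python3 held.py
```

```text
11.7 [ 0.4122 -0.0103  0.0884] F [-0.71  2.3  -0.73] Mtool [0.14  0.024 0.01 ] w 0.0215 0.4 yaw -2.3
blue n 3725 x range [-0.0317  0.0817] centre x 0.0197 line y(x) [-0.0081 -0.0017] top z at x=0.. [ 0.0079 -0.0414] normal(tool) [ 0.005 -0.351 -0.936] roll deg -20.6
handle centre [ 0.4319 -0.0114  0.124 ] seat-frame err x,y,z 0.0101 0.0014 0.0253 rack yaw -2.28
```

Call:
play_rows --pt "0 0 0.8 0" --pt "0 0 0.7 0" --pt "0 0 0 0" --pt "0 0 0 0" --hand 21.5

```text
clock: 12.08
eef_pos: [0.4122, -0.0103, 0.0868]
ee_rot: [-0.0, 1.0, -0.02, -0.0]
contact_force: [0.4, 0.1, -0.6]
width: 0.0214
grip_force: 0.4
```

```bash
python3 held.py
```

```text
12.0833 [ 0.4122 -0.0103  0.0868] F [ 0.42  0.14 -0.57] Mtool [ 0.146 -0.01   0.009] w 0.0214 0.4 yaw -2.3
blue n 3481 x range [-0.0318  0.0817] centre x 0.0197 line y(x) [-0.0129 -0.0017] top z at x=0.. [ 0.014  -0.0425] normal(tool) [ 0.007 -0.42  -0.907] roll deg -24.8
handle centre [ 0.4319 -0.0117  0.1236] seat-frame err x,y,z 0.0101 0.0014 0.0249 rack yaw -2.28
```

Roll is 24.8°, near the diagonal. I'll close on it.

Call:
play_rows --pt "0 0 0 0" --pt "0 0 0 0" --pt "0 0 0 0" --pt "0 0 0 0" --hand 12

```text
clock: 12.47
eef_pos: [0.4124, -0.0103, 0.0871]
ee_rot: [-0.0, 1.0, -0.02, 0.0]
contact_force: [-0.9, 1.6, 1.1]
width: 0.018
grip_force: 58.6
```

```bash
python3 held.py
```

```text
12.4667 [ 0.4124 -0.0103  0.0871] F [-0.88  1.56  1.09] Mtool [ 0.173 -0.09   0.007] w 0.018 58.6 yaw -2.3
blue n 3554 x range [-0.0316  0.0817] centre x 0.0197 line y(x) [-0.0076 -0.0018] top z at x=0.. [ 0.0099 -0.0421] normal(tool) [ 0.005 -0.421 -0.907] roll deg -24.9
handle centre [ 0.432  -0.0117  0.1235] seat-frame err x,y,z 0.0101 0.0015 0.0248 rack yaw -2.28
```

The diagonal grip holds at 24.9°. Now off the tips, then over to the clip axis.

Call:
play_rows --pt "0 -1.6 -2.6 0" --pt "0 -1.6 -2.6 0" --pt "-0.7 -4.2 2.6 0" --pt "-0.7 -4.3 2.7 0" --pt "0 0 0 0" --pt "0 0 0 0"

```text
clock: 13.02
eef_pos: [0.4108, 0.0018, 0.0863]
ee_rot: [-0.0, 1.0, -0.02, -0.001]
contact_force: [0.5, 0.3, -0.9]
width: 0.0179
grip_force: 58.6
```

```bash
python3 held.py; python3 - <<'E'
import cv2,numpy as np
a=cv2.imread('pics/held.png')[60:330,110:420]
import sys;sys.path.insert(0,'.')
from cell import bot
b,_=bot.get_image('side'); b=b[200:260,190:270]
cv2.imwrite('pics/mix.png',np.hstack([cv2.resize(a,(400,348)),cv2.resize(b,(400,348),interpolation=2)]))
E
```

```text
13.0167 [0.4108 0.0018 0.0863] F [ 0.52  0.34 -0.86] Mtool [ 0.026 -0.019  0.01 ] w 0.0179 58.6 yaw -2.26
blue n 3469 x range [-0.0318  0.0817] centre x 0.0197 line y(x) [ 0.007  -0.0026] top z at x=0.. [ 0.0001 -0.0415] normal(tool) [ 0.002 -0.419 -0.908] roll deg -24.8
handle centre [0.4305 0.0009 0.1223] seat-frame err x,y,z -0.0013 -0.0004 0.0303 rack yaw -2.28
```

View pics/mix.png

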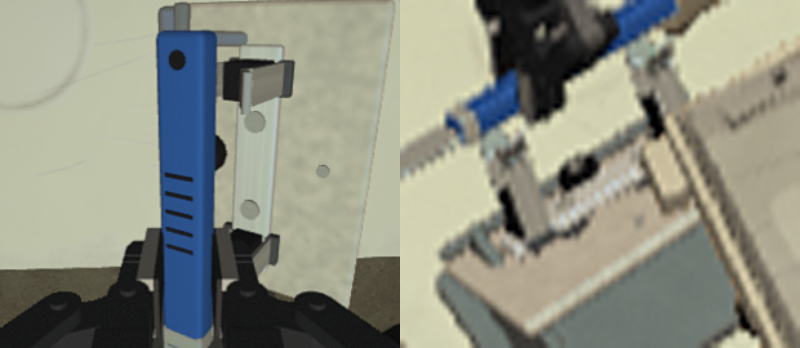

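Left is the wrist view, with the handle just down-slope of clip 2's up leaf. Right is the side view, with the handle above both clips. Now I press square to the board in small steps.

Call:
play_rows --pt "0.4 2.6 1.3 0" --pt "0 1.6 2.5 0" --pt "0 1.6 2.5 0" --pt "0 1.1 1.7 0" --pt "0 0 0 0"

```text
clock: 13.53
eef_pos: [0.411, -0.0058, 0.0782]
ee_rot: [-0.0, 1.0, -0.02, -0.0]
contact_force: [-0.7, 0.1, -1.5]
width: 0.0177
grip_force: 58.7
```

Call:
play_rows --pt "0 0.8 1.3 0" --pt "0 0.8 1.3 0" --pt "0 0 0 0"

```text
clock: 13.78
eef_pos: [0.4114, -0.0067, 0.076]
ee_rot: [-0.001, 1.0, -0.02, 0.0]
contact_force: [0.7, 2.8, -1.8]
width: 0.0177
grip_force: 58.6
```

Call:
play_rows --pt "0 0.8 1.3 0" --pt "0 0.8 1.3 0" --pt "0 0 0 0"

```text
clock: 14.03
eef_pos: [0.4118, -0.0079, 0.0741]
ee_rot: [-0.001, 1.0, -0.02, 0.0]
contact_force: [-0.5, 5.8, 2.1]
width: 0.0177
grip_force: 59.1
```

```bash
python3 held.py
```

```text
14.0333 [ 0.4118 -0.0079  0.0741] F [-0.5   5.84  2.11] Mtool [ 0.948 -0.085 -0.042] w 0.0177 59.1 yaw -2.29
blue n 3390 x range [-0.0318  0.0818] centre x 0.0198 line y(x) [-0.0137 -0.0018] top z at x=0.. [ 0.0021 -0.0421] normal(tool) [-0.004 -0.413 -0.911] roll deg -24.4
handle centre [ 0.4315 -0.0092  0.1107] seat-frame err x,y,z 0.0012 0.0009 0.0152 rack yaw -2.28
```

Call:
play_rows --pt "-0.5 -1 0.6 0" --pt "0 0.5 0.9 0" --pt "0 0.5 0.9 0" --pt "0 0 0 0"

```text
clock: 14.42
eef_pos: [0.4118, -0.0085, 0.0719]
ee_rot: [-0.0, 1.0, -0.02, 0.001]
contact_force: [0.2, 5.6, 4.1]
width: 0.0174
grip_force: 59.5
```

Call:
play_rows --pt "0 0.5 0.9 0" --pt "0 0.5 0.9 0" --pt "0 0 0 0"

```text
clock: 14.67
eef_pos: [0.4116, -0.0099, 0.0698]
ee_rot: [0.0, 1.0, -0.02, 0.001]
contact_force: [2.0, 3.0, 2.2]
width: 0.0177
grip_force: 59.1
```

```bash
python3 held.py
```

```text
14.6667 [ 0.4116 -0.0099  0.0698] F [2.01 2.97 2.24] Mtool [ 0.422  0.423 -0.032] w 0.0177 59.1 yaw -2.28
blue n 3541 x range [-0.0316  0.0818] centre x 0.0198 line y(x) [-0.0114 -0.0019] top z at x=0.. [-0.0054 -0.0421] normal(tool) [-0.01  -0.42  -0.907] roll deg -24.8
handle centre [ 0.4313 -0.0111  0.1066] seat-frame err x,y,z 0.0007 0.0008 0.0107 rack yaw -2.28
```

Call:
play_rows --pt "-0.4 0.2 1.2 0" --pt "0 0.5 0.9 0" --pt "0 0.5 0.9 0" --pt "0 0 0 0"

```text
clock: 15.05
eef_pos: [0.4102, -0.0113, 0.0662]
ee_rot: [0.0, 1.0, -0.02, -0.0]
contact_force: [0.2, 0.7, 1.4]
width: 0.018
grip_force: 59.0
```

Call:
play_rows --pt "0 0.5 0.9 0" --pt "0 0.5 0.9 0" --pt "0 0 0 0"

```text
clock: 15.3
eef_pos: [0.4101, -0.0121, 0.0644]
ee_rot: [0.0, 1.0, -0.02, -0.0]
contact_force: [1.0, -0.5, 1.4]
width: 0.0179
grip_force: 59.0
```

```bash
python3 held.py
```

```text
15.3 [ 0.4101 -0.0121  0.0644] F [ 0.95 -0.45  1.39] Mtool [-0.053  0.227 -0.055] w 0.0179 59.0 yaw -2.3
blue n 3659 x range [-0.0313  0.0818] centre x 0.0198 line y(x) [-0.002  -0.0022] top z at x=0.. [-0.0096 -0.0418] normal(tool) [-0.01  -0.441 -0.898] roll deg -26.1
handle centre [ 0.4299 -0.0133  0.101 ] seat-frame err x,y,z -0.0004 -0.0005 0.0047 rack yaw -2.28
```

Call:
play_rows --pt "0.2 0.5 0.9 0" --pt "0 0.5 0.9 0" --pt "0 0 0 0"

```text
clock: 15.6
eef_pos: [0.4103, -0.0133, 0.0625]
ee_rot: [0.0, 1.0, -0.02, -0.0]
contact_force: [0.9, -1.0, 1.1]
width: 0.018
grip_force: 59.0
```

Call:
play_rows --pt "0 0.5 0.9 0" --pt "0 0.5 0.9 0" --pt "0 0 0 0"

```text
clock: 15.85
eef_pos: [0.4103, -0.0146, 0.0609]
ee_rot: [0.001, 1.0, -0.02, -0.0]
contact_force: [0.4, -6.0, 1.0]
width: 0.0179
grip_force: 59.1
```

```bash
python3 held.py
```

```text
15.85 [ 0.4103 -0.0146  0.0609] F [ 0.37 -5.98  1.04] Mtool [-0.999  0.042  0.088] w 0.0179 59.1 yaw -2.31
blue n 3314 x range [-0.0312  0.0817] centre x 0.0197 line y(x) [-0.0084 -0.002 ] top z at x=0.. [ 0.0038 -0.0419] normal(tool) [-0.001 -0.428 -0.904] roll deg -25.3
handle centre [ 0.43   -0.0158  0.0973] seat-frame err x,y,z -0.0003 -0.0003 0.0003 rack yaw -2.28
```

Call:
play_rows --pt "0 0.9 0.1 0" --pt "0 0.3 0.6 0" --pt "0 0.3 0.6 0" --pt "0 0 0 0"

```text
clock: 16.23
eef_pos: [0.4104, -0.0148, 0.0606]
ee_rot: [-0.001, 1.0, -0.02, -0.0]
contact_force: [-5.2, 1.2, 11.8]
width: 0.0178
grip_force: 60.1
```

```bash
python3 held.py
```

```text
16.2333 [ 0.4104 -0.0148  0.0606] F [-5.18  1.23 11.84] Mtool [ 0.069 -0.714  0.137] w 0.0178 60.1 yaw -2.32
blue n 3298 x range [-0.0313  0.0818] centre x 0.0198 line y(x) [-0.0122 -0.0019] top z at x=0.. [ 0.0107 -0.0421] normal(tool) [ 0.004 -0.435 -0.9  ] roll deg -25.8
handle centre [ 0.4301 -0.0161  0.0971] seat-frame err x,y,z -0.0001 -0.0002 0.0 rack yaw -2.28
```

It stopped rigidly at the expected home height. I'll press a little more, then release and inspect.

Call:
play_rows --pt "0 0.3 0.5 0" --pt "0 0.3 0.5 0" --pt "0 0 0 0" --pt "0 0 0 0"

```text
clock: 16.62
eef_pos: [0.4104, -0.0148, 0.0605]
ee_rot: [-0.001, 1.0, -0.02, -0.0]
contact_force: [-8.4, 4.6, 20.7]
width: 0.0174
grip_force: 60.8
```

Call:
play_rows --pt "0 0 -0.5 0" --pt "0 0 0 0" --pt "0 0 0 0" --pt "0 0 0 0" --hand 28

```text
clock: 16.95
eef_pos: [0.4098, -0.0157, 0.0586]
ee_rot: [-0.0, 1.0, -0.02, -0.001]
contact_force: [-0.3, 0.9, -0.4]
width: 0.0282
grip_force: 0.0
```

```bash
python3 held.py
```

```text
16.95 [ 0.4098 -0.0157  0.0586] F [-0.28  0.87 -0.36] Mtool [ 0.001 -0.023  0.003] w 0.0282 0.0 yaw -2.3
blue n 3245 x range [-0.0307  0.0821] centre x 0.0201 line y(x) [-0.0087 -0.0029] top z at x=0.. [ 0.0087 -0.0439] normal(tool) [ 0.004 -0.45  -0.893] roll deg -26.7
handle centre [ 0.4299 -0.0161  0.0969] seat-frame err x,y,z -0.0002 -0.0004 -0.0002 rack yaw -2.28
```

It is released and stays put. I'll rise straight up and check handle and leaves from above.

Call:
play_rows --pt "0 0 -6 0" --pt "0 0 -15 0" --pt "0 0 -25 0" --pt "0 0 -30 0" --pt "0 0 -30 0" --pt "0 0 -14 0" --pt "0 0 0 0"

```text
clock: 17.58
eef_pos: [0.413, -0.0166, 0.1837]
ee_rot: [0.001, 1.0, -0.02, 0.004]
contact_force: [0.7, -0.7, 1.0]
width: 0.0287
grip_force: 0.0
```

```bash
cat > chk.py <<'E'
from h import *
s=bot.get_state(); im,d=bot.get_image('wrist'); C=cam('wrist',s); print(s['clock'],s['eef_pos'].round(4),s['contact_force'].round(1))
r=np.load('rack.npz');xs,ys,nn,B0=r['xs'],r['ys'],r['nn'],r['B0']
v,u=np.where(d>0);P=pts(np.c_[u,v],d[v,u],C); A=np.c_[P@xs,P@ys,(P-B0)@nn]; hs=cv2.cvtColor(im,cv2.COLOR_BGR2HSV)[v,u]
k=(A[:,0]>-.05)&(A[:,0]<.12)&(A[:,1]>.3)&(A[:,1]<.54)
bd=k&(abs(A[:,2])<.004)&(A[:,0]>.075)&(A[:,0]<.095)&(abs(A[:,1]-.43)<.06)
if bd.sum()>30: p=np.polyfit(A[bd,0],A[bd,2],1); print('board resid z',np.median(A[bd,2]).round(4),'slope deg',np.degrees(p[0]).round(2))
bl=k&(hs[:,0]>=105)&(hs[:,0]<=128)&(hs[:,1]>=120)&(A[:,2]>.03)
print('blue y',np.percentile(A[bl,1],[.5,99.5]).round(4),'=> centre',(np.percentile(A[bl,1],99.5)-.062).round(4),'want .4306')
for a,b in ((.38,.40),(.40,.42),(.42,.44),(.44,.462),(.462,.484),(.484,.495)):
    m=bl&(A[:,1]>a)&(A[:,1]<b)
    if m.sum()<15: continue
    x=A[m,0];z=A[m,2];top=(x>np.median(x)-.005)&(x<np.median(x)+.005);p=np.polyfit(x[top],z[top],1)
    print('y',a,'n',m.sum(),'x',np.percentile(x,[2,98]).round(4),'top z',np.median(z[top]).round(4),'tilt deg',np.degrees(np.arctan(p[0])).round(1))
for yc in (.3886,.4726):
    m=(abs(A[:,1]-yc)<.006)&(A[:,2]>.051)&k&(hs[:,1]<110)
    for n,mm in (('up',m&(A[:,0]>.0507)),('dn',m&(A[:,0]<.0507))):
        if mm.sum()>4: print(n,mm.sum(),'x',np.percentile(A[mm,0],[3,97]).round(4),'zmax',A[mm,2].max().round(4))
cv2.imwrite('pics/chk.png',im)
E
python3 chk.py
```

```text
17.5833 [ 0.413  -0.0166  0.1837] [ 0.7 -0.7  1. ]
board resid z 0.0002 slope deg -0.07
blue y [0.3802 0.4918] => centre 0.4298 want .4306
y 0.38 n 324 x [0.0436 0.059 ] top z 0.0448 tilt deg 0.4
y 0.4 n 458 x [0.0439 0.0592] top z 0.0443 tilt deg -28.1
y 0.42 n 471 x [0.043  0.0593] top z 0.0442 tilt deg -28.0
y 0.44 n 599 x [0.0429 0.0593] top z 0.0442 tilt deg -28.9
y 0.462 n 439 x [0.0431 0.0594] top z 0.0444 tilt deg 3.4
y 0.484 n 235 x [0.0434 0.0591] top z 0.0438 tilt deg -28.8
up 50 x [0.0647 0.0669] zmax 0.0604
dn 137 x [0.0355 0.0409] zmax 0.0602
up 68 x [0.0644 0.0675] zmax 0.0604
dn 186 x [0.0354 0.0412] zmax 0.0604
```

```bash
cat >> chk.py <<'E'
for a,b in ((.38,.40),(.40,.42),(.42,.44),(.44,.462),(.462,.484),(.484,.495)):
    m=bl&(A[:,1]>a)&(A[:,1]<b)
    print(a,[(round(lo,3),np.median(A[m&(A[:,0]>=lo)&(A[:,0]<lo+.002),2]).round(4)) for lo in np.arange(.042,.06,.002)])
side,_=bot.get_image('side')
cv2.imwrite('pics/fin.png',np.hstack([cv2.resize(im[100:360,120:400],(400,371)),cv2.resize(side[190:280,160:260],(400,371),interpolation=2)]))
E
python3 chk.py | tail -6
```

```text
0.38 [(np.float64(0.042), np.float64(0.0447)), (np.float64(0.044), np.float64(0.0448)), (np.float64(0.046), np.float64(0.0448)), (np.float64(0.048), np.float64(0.0448)), (np.float64(0.05), np.float64(0.0448)), (np.float64(0.052), np.float64(0.0446)), (np.float64(0.054), np.float64(0.045)), (np.float64(0.056), np.float64(0.0441)), (np.float64(0.058), np.float64(0.0397))]
0.4 [(np.float64(0.042), np.float64(0.0446)), (np.float64(0.044), np.float64(0.0448)), (np.float64(0.046), np.float64(0.0447)), (np.float64(0.048), np.float64(0.0446)), (np.float64(0.05), np.float64(0.0449)), (np.float64(0.052), np.float64(0.0448)), (np.float64(0.054), np.float64(0.0448)), (np.float64(0.056), np.float64(0.0445)), (np.float64(0.058), np.float64(0.0402))]
0.42 [(np.float64(0.042), np.float64(0.0443)), (np.float64(0.044), np.float64(0.0449)), (np.float64(0.046), np.float64(0.0447)), (np.float64(0.048), np.float64(0.0448)), (np.float64(0.05), np.float64(0.0449)), (np.float64(0.052), np.float64(0.0446)), (np.float64(0.054), np.float64(0.0449)), (np.float64(0.056), np.float64(0.0442)), (np.float64(0.058), n
[... 441 characters left out ...]
(np.float64(0.044), np.float64(0.0443)), (np.float64(0.046), np.float64(0.0443)), (np.float64(0.048), np.float64(0.0443)), (np.float64(0.05), np.float64(0.0443)), (np.float64(0.052), np.float64(0.0446)), (np.float64(0.054), np.float64(0.0449)), (np.float64(0.056), np.float64(0.0446)), (np.float64(0.058), np.float64(0.0399))]
0.484 [(np.float64(0.042), np.float64(0.0436)), (np.float64(0.044), np.float64(0.0443)), (np.float64(0.046), np.float64(0.0442)), (np.float64(0.048), np.float64(0.0443)), (np.float64(0.05), np.float64(0.0443)), (np.float64(0.052), np.float64(0.0443)), (np.float64(0.054), np.float64(0.0444)), (np.float64(0.056), np.float64(0.044)), (np.float64(0.058), np.float64(0.0399))]
```

View pics/fin.png

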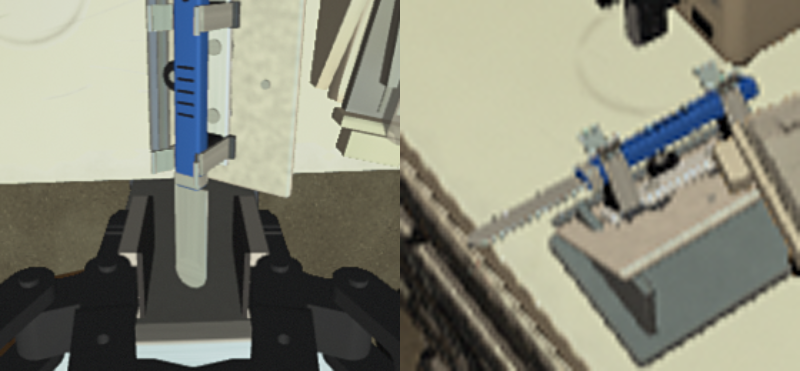

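The wrist view shows the handle flat in both clips with the leaves closed over it, and the blade points to the front edge; the side view agrees. The top face is 12 mm above the seats along its whole length, so it is home and square. I'll hand it in.

```bash
python3 -c "
from cell import bot
print(bot.close_job())"
```

```text
the job is handed in; nothing more can be done
None
```

The spatula is in its rack with both clips shut over the handle: fully home, square to the board, about 1 mm off midway, blade towards the front edge. It is released, the largest pressing force I read was about 23 N, and the job is handed in.

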